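Put the bar tools away in the lidded counter box

ROBOT

A 6-joint arm with a two-finger parallel gripper is mounted at the origin on the work surface. World frame = base frame: x ahead of the robot, y to its left, z up, the work surface at z = 0. Lengths are in m, angles in rad, forces in N, time in s.
With the tool pointing down it reaches from about 0.375 to 0.975 m from the base axis. Payload 3.8 kg.
Tool frame: the origin (TCP) lies midway between the tips of the shut fingers; the grasp point (between the pads) lies 19 mm behind it; z points along the fingers, y is the line along which they close (so a half turn about z gives the same grasp; the last joint's range is limited). The gripper opens to 88 mm and grips with 3 to 60 N. Pads are 18 mm wide; open, the fingers measure 123 mm over their backs; the gripper's body (75 mm by 187 mm) begins 45 mm behind the grasp point.
Start: joints at [1.078, 0.264, 1.604, -0, 1.274, -0.037], TCP at [0.297, 0.606, 0.239] pointing down, gripper open.
Joint ranges: [-2.63, 2.63], [-0.94, 2.18], [0.31, 2.57], [-1.31, 4.45], [0, 2.66], [-2.55, 2.55]. Speed limits (rad/s): [2.57, 2.57, 3.14, 3.14, 3.14, 3.14].

INTERFACE

Orientations are given as a rotation vector (axis times angle).
In Python, from cell import manip, inverse_kinematics, cams, order gives the robot as it stands. Calls block until the motion is done:
- manip.move_pose(position, orientation): joint-space move of the TCP to a pose.
- manip.move_linear(position, rate=0.15, rot=None): straight line of the TCP; rot=None keeps the orientation; rate is the mean speed in m/s.
- manip.set_joints(angles): joint-space move.
- manip.set_gripper(opening, force=None): finger opening in m; force is the grip in N (None keeps the last); returns when the fingers have stopped.
- manip.dwell(seconds).
- inverse_kinematics(position, orientation): joint angles nearest the present ones, or None.
- manip.state(): the state.
- cams.capture(name): name is "side" or "top"; returns a dict with "image" (420x560x3 uint8, blue, green, red), "z_map" (420x560 float32, m along the optical axis (not along the pixel's ray), 0 where there is no reading), "intrinsics" (3x3 intrinsics, pixels), "position" and "orientation" of the camera in the world. Camera axes: x right, y down, z forward; pixel columns grow to the right and rows downward; lengths in m; the calibration is good to about 2 mm. A picture is of the moment at which its call begins.
A pose or a line that the arm cannot do raises manip.IKError and nothing moves.
- order.close_job(): hands the job in; it is judged then, once.
The state is a dict: "clock": time; "joint_pos": joint angles; "joint_velocities": joint speeds; "tau": joint torques, N m; "tool_pos": TCP position; "tcp_rot": TCP orientation; "contact_force": force on the tool from outside, world axes, zero at the start; "moment": the same for the moment, N m; "gripper_width": finger opening in m; "grasp_force": force on a finger pad.
Only numpy, scipy, OpenCV 4.12 (cv2) and the standard library are available. Lean on these libraries where they do the work, as an engineer would, in place of code of your own. Each camera call takes 0.05 s, during which the arm holds its last target. There are 200 camera calls.

TASK

Lever up the lid of the wooden tool box with the blade of the spatula, not with your fingers, and swing it fully open. Then put first the spatula and then the loose spoon in the box, lowering each right down to the floor before letting go, so that both lie flat and parallel to the spoon already in it, blade and bowl at the same end as its bowl, not touching one another. Leave the lid open, and leave the stored spoon, cup and pitcher where they are.

Things in the scene. Friction and masses are not known exactly. Their poses are not given: they have to be found in the camera images.
- box: Open-topped wooden box fixed to the counter: outside 170 (its x) by 270 (its y) by 40 mm high, walls and floor 5 mm thick, inside 160 by 260 mm. Origin: centre of its underside; x points from the lip side (nearer the robot) to the hinge side, y along its long side, z up.
- lid (a joint): Lid angle: 0 closed, 1.9 rad at its stop, leaning back away from the robot; a stiff hinge holds it where it is left (2 N at the lip moves it). Clear panel in a steel frame, 6 thick, 270 wide, 188 mm from hinge to lip, no handle; closed, its underside is 40.5 mm above the counter and its lip overhangs the box front by 18 mm, free space below.
- lid_hinge (a point): Point on the hinge axis (parallel to the box's y), at the middle of the box's far long side, level with the closed lid's underside.
- lid_lip (a point): Middle of the lip's free edge on the lid's underside; moves with the lid.
- spatula: Loose flat-bladed spatula, 200 mm long, about 90 g, lying flat. Wooden handle 110 long, 18 wide, 14 mm high, from x = -85 to +25 mm; straight flat steel blade 26 wide and 3 mm thick from x = 20 to 115 mm, its underside 4 mm above the handle's underside. Origin: on the underside, near the centre of mass; x points to the blade, z up.
- spatula_tip (a point): Middle of the blade's end, at mid thickness, 115 mm ahead of the spatula's origin and 5.5 mm above its underside.
- spoon: Loose steel tasting spoon, 182 mm long, about 60 g, lying flat. Handle 12 wide and 9 mm high from x = -100 to +40 mm; round bowl 44 mm across and 12 mm high centred at x = 60 mm. Origin: on the underside of the handle, near the centre of mass; x points to the bowl, z up.
- spoon_tip (a point): Centre of the loose spoon's bowl, 60 mm ahead of its origin, 3 mm above its underside.
- stored_spoon: A spoon identical to the loose one, already lying in the box along the hinge side, about 54 mm from the box's middle line. Same origin and axes. To stay as it is.
- stored_spoon_tip (a point): Centre of the stored spoon's bowl; shows at which end of the box (along its y) blade and bowls belong.
- cup: White cup with a handle, 84 mm across, 60 mm high, on the counter. Bystander. Origin: centre of its underside.
- pitcher: Steel milk pitcher, 86 mm across, 105 mm high, handle 75 mm out. Bystander. Origin: centre of its underside.
Things that resemble listed ones, but are neither listed nor needed, are in the scene too. There is more than one size of the spatula; the job needs the larger. What is shaped like the spoon but black is not meant.

How it is judged:
By the outcome, as a careful person would: the job done as asked, in the order asked, and still so for the second after the job is handed in, with the robot touching nothing.
It also fails if it takes over 72 s, if anything falls off the work surface, if the arm or the gripper's body presses on something with over 40 N, if the wrist force passes 120 N, or if a joint passes its speed limit or range.

## Working session

There is one attempt and no reset: what is moved stays moved. The work goes in short steps, each a Python script; the robot and the scene stay as the last script left them, time stands still between calls to the robot, and variables do not carry over. Pictures are saved under pics/ and viewed, at most 10 in all, crops included, and the job is handed in when it is done.

```bash
mkdir -p pics; ls
cat > h.py <<'E'
import numpy as np, cv2
from scipy.spatial.transform import Rotation as R
from cell import manip, inverse_kinematics, cams, order
def cap(n):
    c=cams.capture(n); o=np.array(c["orientation"],float)
    c["R"]=o if o.shape==(3,3) else R.from_rotvec(o).as_matrix()
    return c
def ray(c,u,v):
    return c["R"]@np.linalg.inv(c["intrinsics"])@np.array([u,v,1.])
def atz(c,u,v,z):   # pixel -> world at height z
    d=ray(c,u,v); p=np.array(c["position"]); return p+d*(z-p[2])/d[2]
def dep(c,u,v):
    return np.array(c["position"])+ray(c,u,v)*c["z_map"][int(v),int(u)]
E
python3 - <<'E'
from h import *
for n in("top","side"):
    c=cap(n); cv2.imwrite(f"pics/{n}0.png",cv2.resize(c["image"],(800,600),interpolation=cv2.INTER_CUBIC)); print(n,c["position"],c["orientation"],c["intrinsics"])
    np.savez(f"{n}0.npz",**c)
print(manip.state())
E
```

```text
pics
top [ 0.29271619 -0.03340158  1.36871333] [-2.18291885  2.11493929 -0.20204951] [[504.98635826   0.         275.83194912]
 [  0.         504.98635826 208.31521002]
 [  0.           0.           1.        ]]
side [ 0.08523985 -0.99155134  0.89054095] [-2.20906878  0.48496788 -0.20177492] [[524.54577905   0.         278.08620503]
 [  0.         524.54577905 213.02432447]
 [  0.           0.           1.        ]]
{'clock': 0.1, 'joint_pos': array([ 1.07809052e+00,  2.64650031e-01,  1.60520504e+00, -2.84361114e-05,
        1.27371291e+00, -3.69015086e-02]), 'joint_velocities': array([-0.00050531,  0.0003852 , -0.00089609,  0.00155204,  0.0001768 ,
        0.00031147]), 'tau': array([-3.62011806e-04, -5.03619325e+01, -3.58071899e+01,  7.30411615e-02,
        2.33088556e-02, -8.55424855e-05]), 'tool_pos': array([0.29683651, 0.60552511, 0.23754873]), 'tcp_rot': array([-7.09669929e-01, -3.05988247e+00,  3.00538819e-03]), 'contact_force': array([ 0.16382256,  0.43404265, -0.03447496]), 'moment': array([-0.03418505, -0.01216444,  0.00050815]), 'grasp_force': 0.0, 'gripper_width': 0.08857686543069684}
```

View pics/top0.png

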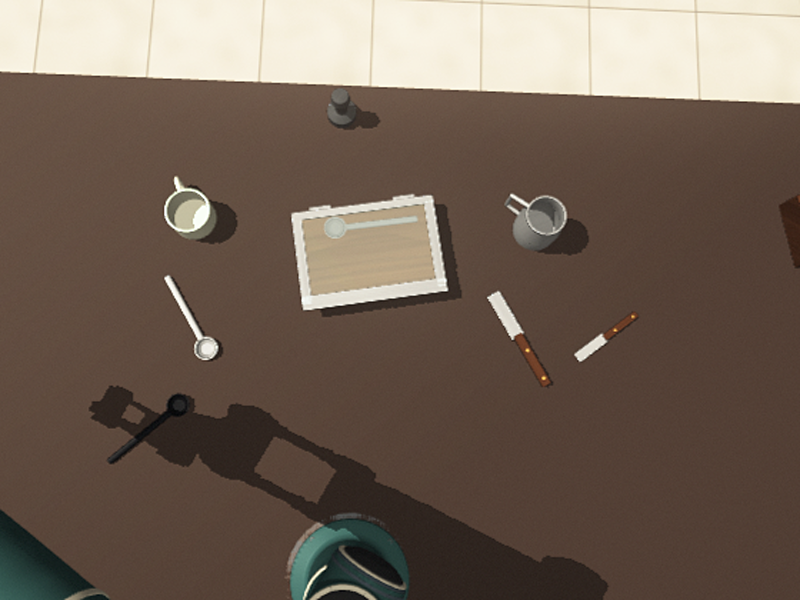

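View pics/side0.png

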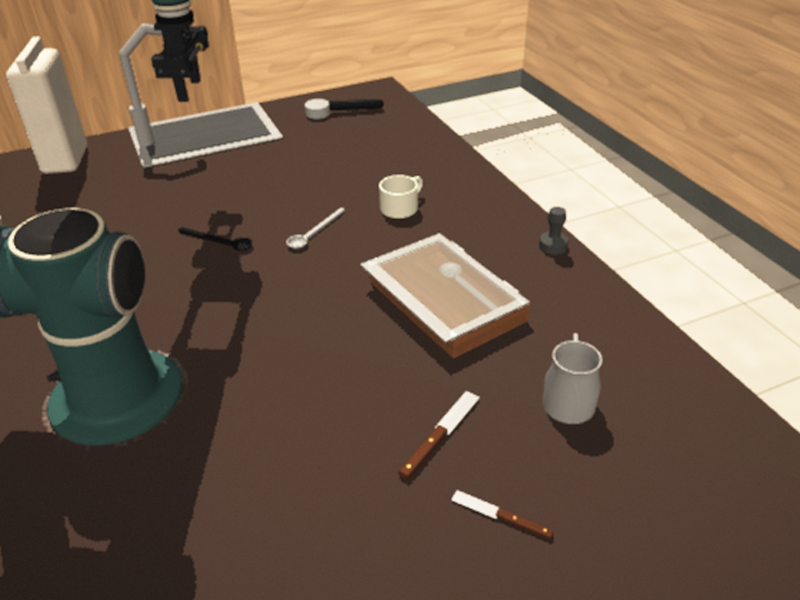

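Top view (800x600 pixels): the large spatula runs from its tip at (494,295) to its handle end at (546,383). The small one, (577,358)-(636,315), is not wanted. The steel spoon runs from (168,278) to its bowl at (206,348); the black one, (112,461)-(177,404), is not wanted. The box lid spans (292,212)-(447,290), and the stored spoon's bowl is at (335,228), the left (+y) end. One close crop montage to check:

Run:
```python
import numpy as np, cv2
c=np.load("top0.npz"); im=c["image"]
def cr(u,v,w,h,s): return cv2.resize(im[v:v+h,u:u+w],(w*s,h*s),interpolation=cv2.INTER_CUBIC)
a=cr(335,198,60,80,5)   # 300x400 spatula
b=cr(105,185,60,80,5)   # spoon
d=cr(198,130,125,95,4)  # box 500x380
C=np.zeros((400+0,0,3),np.uint8)
M=np.zeros((400,600,3),np.uint8); M[:,:300]=a; M[:,300:]=b
cv2.imwrite("pics/crop1.png",M); cv2.imwrite("pics/crop2.png",cv2.resize(d,(750,570),interpolation=cv2.INTER_CUBIC))
```

```text
(no output)
```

View pics/crop1.png

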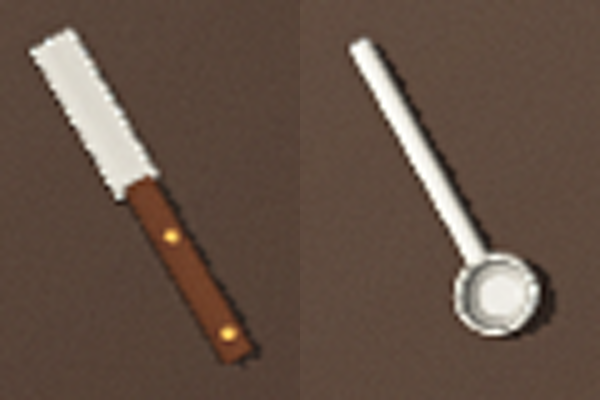

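View pics/crop2.png

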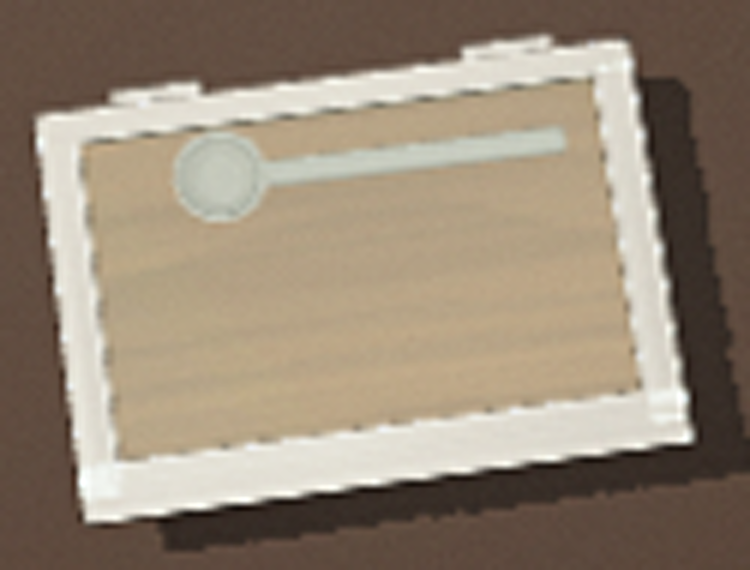

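Crop 1 shows the large spatula: tip middle at (50.5,40), handle end (237,355). The steel spoon's end is at (360,43) and its bowl centre at (498,294). Crop 2 shows the lid corners at (36,117), (630,42), (693,440) and (85,522), and the stored spoon from bowl (219,176) to end (566,139).

Run:
```python
import json
from h import *
np.set_printoptions(precision=4,suppress=True)
c=dict(np.load("top0.npz")); c["R"]=R.from_rotvec(c["orientation"]).as_matrix()
P=lambda x,y,s,u,v,z: atz(c,u+(x+.5)/s-.5,v+(y+.5)/s-.5,z)
tip=P(50.5,40,5,335,198,.007); end=P(237,355,5,335,198,.014)
print("spat",tip,end,np.linalg.norm((tip-end)[:2]), "want .200")
se=P(60,43,5,105,185,.009); sb=P(198,294,5,105,185,.011)
print("spoon",se,sb,np.linalg.norm((sb-se)[:2]),"want .160")
L=np.array([P(x,y,6,198,130,.0465) for x,y in((36,117),(630,42),(693,440),(85,522))])
print("lid",L, [np.linalg.norm(L[i]-L[(i+1)%4]) for i in range(4)],"want .27 .188")
B=P(219,176,6,198,130,.014);E=P(566,139,6,198,130,.014); print("stored",B,E,np.linalg.norm(B-E))
hm=(L[0]+L[1])/2; lm=(L[2]+L[3])/2
print("lid mid",hm,lm, "yaw from y", [np.degrees(np.arctan2(-(a-b)[0],(a-b)[1])) for a,b in((L[0],L[1]),(L[3],L[2]),(B,E))], "x-dir", np.degrees(np.arctan2(*(hm-lm)[[1,0]])))
for u,v in((365,250),(247,172),(263,212),(130,214),(147,244)): print(u,v,dep(c,u,v))
# side cam depth-check of lid corners: project
s=dict(np.load("side0.npz")); s["R"]=R.from_rotvec(s["orientation"]).as_matrix()
for p in [*L,tip,end,se,sb]:
    q=s["R"].T@(p-s["position"]); q=s["intrinsics"]@q/q[2]; print(q[:2]/.7)
```

```text
spat [ 0.5289 -0.2548  0.007 ] [ 0.3597 -0.3554  0.014 ] 0.19688842361980727 want .200
spoon [0.5415 0.3679 0.009 ] [0.4073 0.2833 0.011 ] 0.1586255839294657 want .160
lid [[ 0.6635  0.1343  0.0465]
 [ 0.7086 -0.132   0.0465]
 [ 0.5264 -0.1638  0.0465]
 [ 0.4807  0.1033  0.0465]] [np.float64(0.2701027623043266), np.float64(0.18492224610375402), np.float64(0.2709950375897138), np.float64(0.1854001021858621)] want .27 .188
stored [0.6478 0.0533 0.014 ] [ 0.6712 -0.1058  0.014 ] 0.16080155543459015
lid mid [0.686  0.0012 0.0465] [ 0.5036 -0.0303  0.0465] yaw from y [np.float64(9.619379053179696), np.float64(9.720910026896291), np.float64(8.394441445889818)] x-dir 9.770820854420226
365 250 [ 0.4095 -0.3127 -0.0016]
247 172 [0.6038 0.015  0.0492]
263 212 [ 0.5047 -0.0313 -0.0005]
130 214 [0.4857 0.3275 0.009 ]
147 244 [0.4065 0.2772 0.005 ]
[438.9591 232.6983]
[528.724 301.339]
[445.6894 341.6462]
[360.7592 264.1667]
[472.0895 393.1251]
[403.0091 470.9667]
[342.368  207.5519]
[296.6578 241.1519]
```

```bash
cat >> h.py <<'E'
np.set_printoptions(precision=4,suppress=True)
BY=np.radians(9.7); BC=np.array([.6036,-.013])
X=np.array([np.cos(BY),np.sin(BY)]); Y=np.array([-X[1],X[0]])
def bx(x,y,z): return np.r_[BC+x*X+y*Y,z]
def down(yaw,s):   # tool down, tool x along s*(object axis at yaw)
    x=s*np.array([np.cos(yaw),np.sin(yaw),0]); z=np.array([0,0,-1.])
    return R.from_matrix(np.c_[x,np.cross(z,x),z]).as_rotvec()
SPY=np.radians(30.7); SPO=np.array([.4314,-.3128])   # spatula
SNY=np.radians(-147.8); SNO=np.array([.4575,.3148])  # spoon
along=lambda o,yaw,d: o+d*np.array([np.cos(yaw),np.sin(yaw)])
def st():
    s=manip.state(); print("t%.2f"%s["clock"],s["tool_pos"],"F",s["contact_force"],"w%.4f g%.1f"%(s["gripper_width"],s["grasp_force"])); return s
E
python3 - <<'E'
from h import *
T=BY+np.pi/2
for s in(1,-1):
    print("s",s)
    for n,p,yaw in(("pick",np.r_[along(SPO,SPY,.005),.003],SPY),("ins",bx(-.103,-.19,.025),T),("open",bx(.13,-.19,.21),T),("place",bx(-.005,-.01,.008),T),
                   ("sp pick",np.r_[SNO,.003],SNY),("sp place",bx(-.048,-.01,.008),T)):
        print(n,p,inverse_kinematics(p,down(yaw,s)))
E
```

```text
s 1
pick [ 0.4357 -0.3102  0.003 ] [-0.6653  0.2684  2.0899  0.      0.7833  0.3696]
ins [ 0.5341 -0.2176  0.025 ] [-0.4301  0.302   1.9911  0.      0.8485 -0.5994]
open [ 0.7638 -0.1784  0.21  ] [-0.2612  0.4859  1.3583  0.      1.2973 -0.4305]
place [ 0.6004 -0.0237  0.008 ] [-0.0809  0.3641  1.9446  0.      0.8329 -0.2502]
sp pick [0.4575 0.3148 0.003 ] [ 0.5578  0.3007  2.0461  0.      0.7949 -1.575 ]
sp place [ 0.558  -0.0309  0.008 ] [-0.1     0.2985  2.0367  0.      0.8064 -0.2693]
s -1
pick [ 0.4357 -0.3102  0.003 ] None
ins [ 0.5341 -0.2176  0.025 ] [-0.4301  0.302   1.9911  0.      0.8485  2.5422]
open [ 0.7638 -0.1784  0.21  ] None
place [ 0.6004 -0.0237  0.008 ] None
sp pick [0.4575 0.3148 0.003 ] [ 0.5578  0.3007  2.0461 -0.      0.7949  1.5666]
sp place [ 0.558  -0.0309  0.008 ] None
```

Run:
```python
from h import *
p=np.r_[along(SPO,SPY,.005),.003]; o=down(SPY,1)
manip.set_gripper(.045)
manip.move_pose(p+[0,0,.14],o); manip.move_linear(p+[0,0,.03],rate=.15); manip.move_linear(p,rate=.05); st()
manip.set_gripper(0.0,50); st()
manip.move_linear(p+[0,0,.12],rate=.15); st()
c=cap("side"); np.savez("side1.npz",**c)
cv2.imwrite("pics/side1.png",cv2.resize(c["image"][190:360,220:420],(800,600) if 0 else (800,680))[:600])
```

```text
t5.77 [ 0.4357 -0.3102  0.0028] F [ 0.2224  0.077  -0.1296] w0.0448 g0.0
t6.30 [ 0.4359 -0.3104  0.0033] F [ 0.2699 -0.5681  0.9706] w0.0171 g50.0
t7.25 [ 0.4349 -0.3097  0.1219] F [ 0.5336 -0.077  -0.8993] w0.0171 g50.0
```

View pics/side1.png

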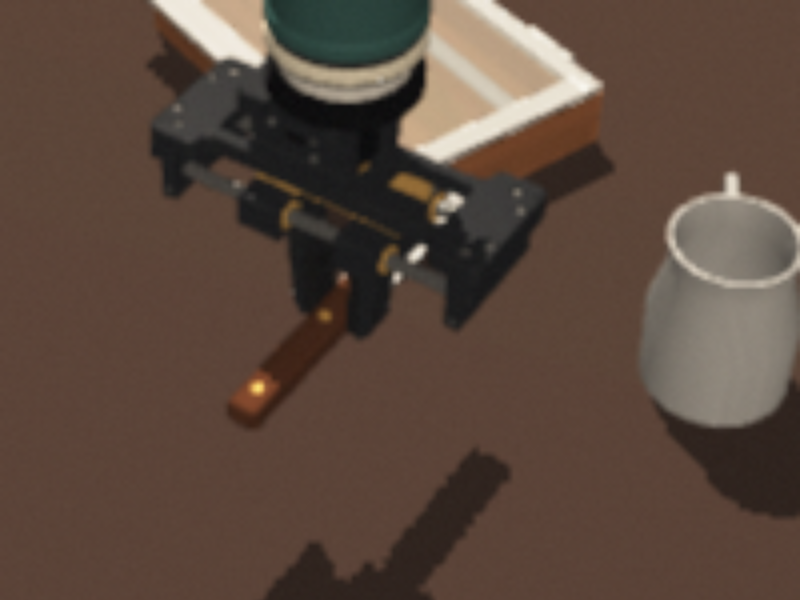

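Picture: the spatula is held level by its handle at about (330,300), with the blade hidden behind the fingers. Next I insert it under the lip and start the lift in steps.

```bash
cat >> h.py <<'E'
def arc(th,r=.175):
    return bx(.085-r*np.cos(th)-.013,-.19,.0405+r*np.sin(th)-.004)
E
python3 - <<'E'
from h import *
o=down(BY+np.pi/2,1)
manip.move_pose(bx(-.17,-.19,.12),o); manip.move_linear(bx(-.17,-.19,.023),rate=.12); st()
manip.move_linear(bx(-.103,-.19,.023),rate=.06); s=st()
if np.linalg.norm(s["contact_force"])<6:
    for th in np.radians([0,4,10,20]):
        manip.move_linear(arc(th),rate=.06); s=st()
    c=cap("side"); cv2.imwrite("pics/side2.png",cv2.resize(c["image"][120:330,220:500],(800,600)))
E
```

```text
t9.23 [ 0.4687 -0.2294  0.0237] F [-0.0152 -0.9573 -1.1356] w0.0176 g50.0
t10.50 [ 0.5336 -0.2176  0.0229] F [-0.3872 -0.1656 -0.5673] w0.0173 g50.0
t10.88 [ 0.5348 -0.218   0.0376] F [ 0.3266  0.3251 -1.0564] w0.0176 g50.0
t11.22 [ 0.5349 -0.2177  0.0493] F [ 0.1901 -0.3734 -1.6574] w0.0172 g50.0
t11.68 [ 0.5373 -0.2174  0.0677] F [ 0.4237  0.7579 -1.0614] w0.0178 g50.0
t12.34 [ 0.545  -0.216   0.0969] F [-0.2891  0.3511  0.3492] w0.0173 g50.0
```

View pics/side2.png

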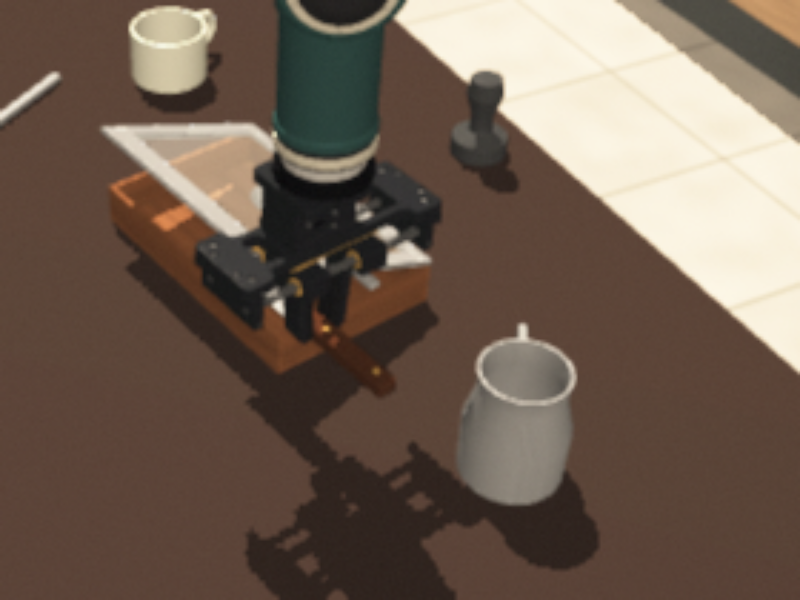

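The lid is rising on the blade: its lip corner at (105,128) is well clear of the box. Continuing the arc.

Run:
```python
from h import *
for d in (30,40,50,60,70,80,90,98,104,107,109,111,113):
    manip.move_linear(arc(np.radians(d)),rate=.1 if d<105 else .04); print(d,end=" "); s=st()
    if d>=104 and np.linalg.norm(s["contact_force"])>12: break
for n in("side","top"):
    c=cap(n); np.savez(f"{n}3.npz",**c)
    if n=="side": cv2.imwrite("pics/side3.png",cv2.resize(c["image"][60:330,200:560],(800,600)))
```

```text
30 t12.85 [ 0.5579 -0.2138  0.1246] F [-0.2921 -0.343  -1.4741] w0.0173 g50.0
40 t13.31 [ 0.5751 -0.2108  0.1495] F [ 0.5153  0.1941 -0.9396] w0.0170 g50.0
50 t13.77 [ 0.596  -0.2071  0.1707] F [-0.9748 -0.3632 -0.933 ] w0.0174 g50.0
60 t14.22 [ 0.6204 -0.2029  0.1879] F [-0.0631 -0.3258 -1.5002] w0.0176 g50.0
70 t14.68 [ 0.6474 -0.1983  0.2007] F [-0.4527 -0.1117 -1.5121] w0.0176 g50.0
80 t15.14 [ 0.6764 -0.1933  0.2086] F [ 0.2746  0.2557 -1.3122] w0.0175 g50.0
90 t15.60 [ 0.7063 -0.1881  0.2112] F [ 0.5536 -0.6885 -0.6187] w0.0174 g50.0
98 t15.99 [ 0.7304 -0.184   0.2095] F [-0.2216 -0.2045 -0.6984] w0.0174 g50.0
104 t16.32 [ 0.7481 -0.181   0.206 ] F [-0.6744 -0.3343 -1.5129] w0.0170 g50.0
107 t16.70 [ 0.7571 -0.1795  0.2037] F [-0.5313  0.7802 -0.5825] w0.0169 g50.0
109 t17.00 [ 0.7629 -0.1786  0.2018] F [ 0.0335 -0.1133 -0.2995] w0.0171 g50.0
111 t17.30 [ 0.7656 -0.1786  0.1999] F [-9.9837 -2.1106  3.3672] w0.0173 g50.5
113 t17.60 [ 0.7687 -0.1787  0.1966] F [-15.9723  -4.2147   4.3682] w0.0177 g51.9
```

View pics/side3.png

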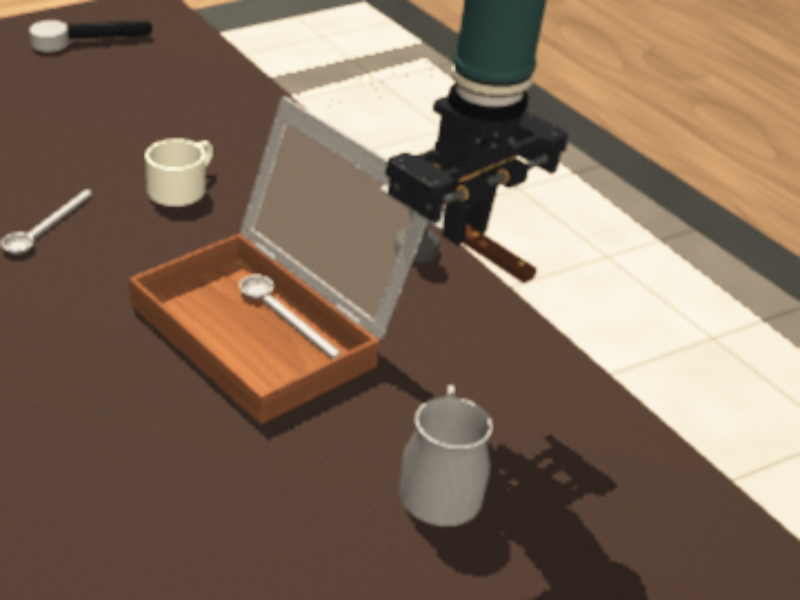

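The lid is leaning back fully open, and the contact force rose to 16 N at the stop. Back off, then measure the opened box and the spatula in hand from above.

Run:
```python
from h import *
s=st(); p=s["tool_pos"]
manip.move_linear(np.r_[p[:2]-.06*X,p[2]+.01],rate=.15)
manip.move_linear(bx(-.06,-.25,.22),rate=.25); st()
c=cap("top"); np.savez("top4.npz",**c)
cv2.imwrite("pics/top4.png",cv2.resize(c["image"][125:245,200:360],(800,600),interpolation=cv2.INTER_CUBIC))
```

```text
t17.70 [ 0.7686 -0.1787  0.1968] F [-16.3786  -5.1336   4.4168] w0.0177 g51.8
t19.03 [ 0.5877 -0.2692  0.2201] F [ 0.3494  0.8187 -1.4891] w0.0176 g49.8
```

View pics/top4.png

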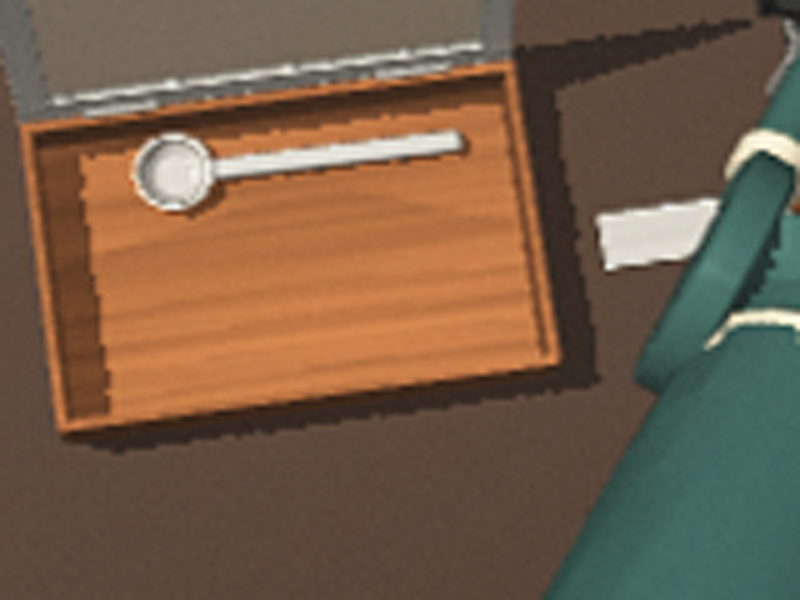

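Box rim corners are at (22,128), (513,66), (560,365) and (62,432). The stored spoon runs from bowl (174,172) to end (463,141). The held blade's tip corners are (599,216) and (608,270), with edge points (715,200) and (690,260).

Run:
```python
from h import *
c=dict(np.load("top4.npz")); c["R"]=R.from_rotvec(c["orientation"]).as_matrix()
P=lambda x,y,z: atz(c,200+(x+.5)/5-.5,125+(y+.5)/5-.5,z)[:2]
C=np.array([P(*q,.04) for q in((22,128),(513,66),(560,365),(62,432))])
yaw=lambda a,b:np.degrees(np.arctan2(-(a-b)[0],(a-b)[1]))
print("box",C,[np.linalg.norm(C[i]-C[(i+1)%4]) for i in range(4)],"c",C.mean(0),yaw(C[0],C[1]),yaw(C[3],C[2]))
B=P(174,172,.015);E=P(463,141,.013)
xy=lambda p:(float((p-BC)@X),float((p-BC)@Y))
print("stored",B,E,np.linalg.norm(B-E),yaw(B,E),"box frame",xy(B),xy(E), "BCmeas",xy(C.mean(0)))
z=.224
t1,t2,e1,e2=[P(*q,z) for q in((599,216),(608,270),(715,200),(690,260))]
print("blade",np.linalg.norm(t1-t2),yaw(t1,e1),yaw(t2,e2),"tip-tcp along",xy((t1+t2)/2),"tcp",xy(manip.state()["tool_pos"][:2]), "expect tip +.110,0")
d=dep(c,325//1,173); print("blade depth",d)
```

```text
box [[ 0.6622  0.1339]
 [ 0.7072 -0.1315]
 [ 0.5419 -0.1602]
 [ 0.4966  0.104 ]] [np.float64(0.2691309608592658), np.float64(0.16771683690383188), np.float64(0.2681201998729471), np.float64(0.16828916890169723)] c [ 0.602  -0.0135] 9.613156030884461 9.73388649252466
stored [0.6473 0.0524] [ 0.6714 -0.1066] 0.16079545133967046 8.622383148420372 box frame (0.0540893888857759, 0.057052264586761624) (0.051065332420857514, -0.10371474774482746) BCmeas (-0.0016798403880842153, -0.00017326520621805948)
blade 0.026040601895636433 10.094888391086117 9.117214073733622 tip-tcp along (-0.06222942410158333, -0.14044376009802656) tcp (-0.058567329881891866, -0.2495479872429797) expect tip +.110,0
blade depth [ 0.5667 -0.1729  0.2243]
```

```bash
cat >> h.py <<'E'
PY=np.radians(8.9)+np.pi/2
def lower(x,y,z0):
    o=down(PY,1)
    manip.move_linear(bx(x,y,.2),rate=.2,rot=o); manip.move_linear(bx(x,y,.05),rate=.12); st()
    manip.move_linear(bx(x,y,z0+.002),rate=.04); f0=st()["contact_force"][2]
    for k in range(1,8):
        manip.move_linear(bx(x,y,z0+.002-.0008*k),rate=.02); f=st()["contact_force"][2]
        if f-f0>3.5: break
E
python3 - <<'E'
from h import *
lower(-.005,-.010,.008)
E
```

```text
t21.87 [ 0.6013 -0.0238  0.051 ] F [ 0.0349 -0.1124 -0.9986] w0.0171 g49.8
t23.02 [ 0.6007 -0.0238  0.0103] F [ 0.6242  0.2967 -0.9877] w0.0175 g49.8
t23.27 [ 0.6008 -0.0237  0.0096] F [ 0.4307 -0.5995 -0.8942] w0.0175 g49.8
t23.52 [ 0.6008 -0.0237  0.0087] F [ 1.325  -0.2713 -0.138 ] w0.0174 g49.8
t23.77 [ 0.6009 -0.0236  0.0083] F [-2.0599  1.024   4.1529] w0.0172 g49.8
```

Run:
```python
from h import *
manip.set_gripper(.030); p=manip.state()["tool_pos"]
manip.move_linear(p+[0,0,.03],rate=.06); manip.move_linear(p+[0,0,.2],rate=.2)
q=np.r_[SNO,.002]; o=down(SNY,1)
manip.move_pose(q+[0,0,.14],o); c=cap("top"); np.savez("top5.npz",**c)
cv2.imwrite("pics/top5.png",cv2.resize(c["image"][125:245,165:325],(800,600),interpolation=cv2.INTER_CUBIC))
manip.set_gripper(.040); manip.move_linear(q+[0,0,.03],rate=.15); manip.move_linear(q,rate=.05); st()
manip.set_gripper(0,50); st(); manip.move_linear(q+[0,0,.18],rate=.15); st()
```

```text
t29.23 [0.4575 0.3148 0.0018] F [-0.0911 -0.4185 -0.0963] w0.0399 g0.0
t29.78 [0.4576 0.3149 0.0022] F [0.1155 0.0886 0.806 ] w0.0111 g50.0
t31.13 [0.4568 0.3143 0.1807] F [ 0.3136  0.6297 -0.5437] w0.0112 g50.0
```

View pics/top5.png

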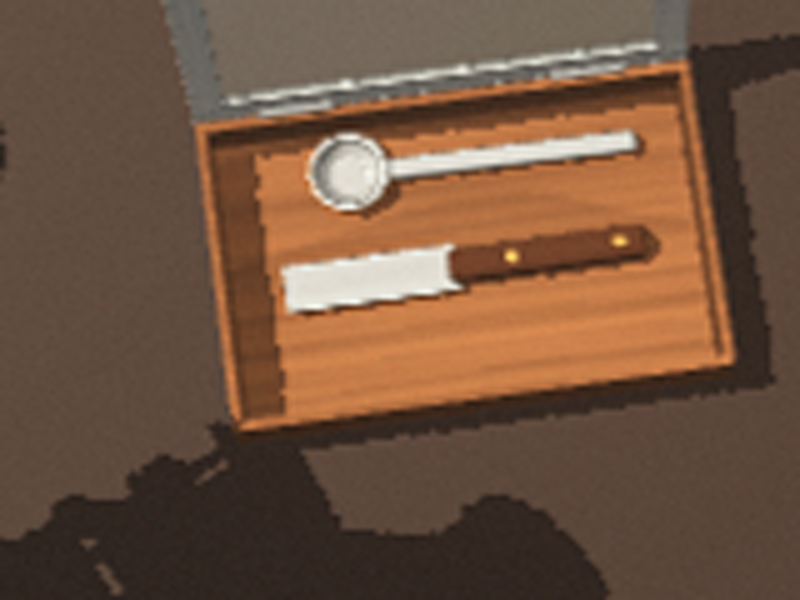

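The spatula lies flat and parallel, from tip (288,289) to end (655,243), clear of the stored spoon. The loose spoon is held at 11 mm width. I compute the spatula's box x, then place the spoon.

Run:
```python
from h import *
c=dict(np.load("top5.npz")); c["R"]=R.from_rotvec(c["orientation"]).as_matrix()
P=lambda x,y,z: atz(c,165+(x+.5)/5-.5,125+(y+.5)/5-.5,z)[:2]
for q in((288,289,.012),(655,243,.019),(348,172,.015),(637,141,.013)):
    p=P(*q)-BC; print(p@X,p@Y)
manip.move_pose(bx(-.048,-.010,.2),down(PY,1))
lower(-.048,-.010,.007)
```

```text
-0.00611037678953567 0.09848635621735069
-0.008877249307706364 -0.10402003017791513
0.05416195930012478 0.057597160739667544
0.051138445849778835 -0.10316420188522481
t34.13 [ 0.5588 -0.031   0.0509] F [0.0343 0.4333 0.3218] w0.0112 g50.0
t35.31 [ 0.5583 -0.031   0.0093] F [-0.2678 -0.2042 -0.9785] w0.0112 g50.0
t35.56 [ 0.5581 -0.031   0.0084] F [ 0.0927  0.6584 -0.5946] w0.0112 g50.0
t35.81 [ 0.5579 -0.0309  0.0073] F [-1.0223  0.1559 -0.5381] w0.0111 g50.0
t36.06 [ 0.558  -0.031   0.0072] F [-2.7544 -0.0477  5.5079] w0.0111 g50.0
```

Run:
```python
from h import *
manip.set_gripper(.017); st(); p=manip.state()["tool_pos"]
manip.move_linear(p+[0,0,.03],rate=.05); manip.move_linear(p+[0,0,.2],rate=.2)
manip.move_pose([.38,.35,.3],down(PY,1)); st()
c=cap("top"); np.savez("top6.npz",**c)
cv2.imwrite("pics/top6.png",cv2.resize(c["image"][110:245,165:345],(800,600),interpolation=cv2.INTER_CUBIC))
```

```text
t36.36 [ 0.558  -0.0309  0.0064] F [ 0.7413  0.2554 -0.2071] w0.0169 g0.0
t39.69 [0.3804 0.3493 0.2995] F [-0.1298 -0.2185 -0.5629] w0.0169 g0.0
```

View pics/top6.png

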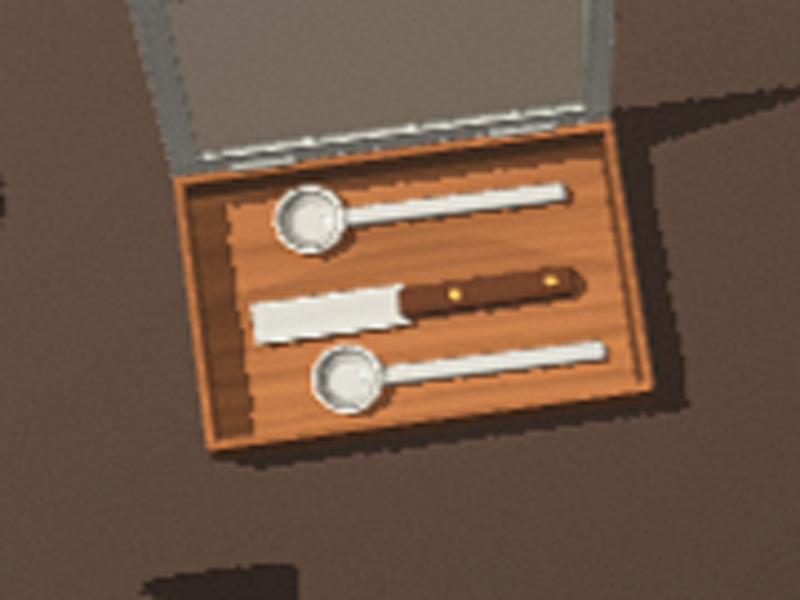

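All three lie flat and parallel. The bowls are at (310,220) and (347,379) and the blade tip at (253,323), all at the same end. There is about a 6 mm gap between the blade and the loose spoon's bowl, and the lid is open.

```bash
python3 -c "
from h import *
manip.dwell(.3); print(order.close_job())"
```

```text
the job is handed in; nothing more can be done
None
```

The job is handed in at about 40 s: I levered the lid fully open with the spatula blade, then laid the spatula and the loose spoon flat on the box floor, parallel to the stored spoon with blade and bowls at the same end and none touching (tightest gap about 6 mm); no verdict was returned.

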